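Open the tight jar in the bench block and hold its lid above it

TASK

The lid of the square jar is so tight that the jar would spin along with it: stand the closed jar fully down in the square recess of the metal bench block, which braces it, then twist the lid anticlockwise (seen from above) until its lugs come free of the neck. Lift the lid straight off and finish still holding it in the gripper, level and centred a centimetre or two above the jar's mouth and not touching the jar, which stays fully down in the recess. Keep the jar upright and leave the pots, bottle and figurine where they are.

Things in the scene. Friction and masses are not known exactly. Their poses are not given: they have to be found in the camera images.
- jar: Loose square white ceramic jar with a brown label band, 0.34 kg with lid. Origin: centre of its underside; z up, x and y square to its sides. Body 50 x 50 mm, 50 mm high, smooth flat sides that can be gripped below the lid; 74 mm high with the lid. Starts upright on the desk, lid on, at any yaw. It can be carried by its body or its lid. Standing free it just turns along with the lid.
- lid: Loose grey ribbed twist-off lid, 44 mm across, 24 mm high, 0.04 kg. Origin: centre of its underside (skirt edge), z up. Closed, it rests 50 mm above the jar's underside, axes parallel to the jar's, its two inner lugs hooked under the neck's (1.3 mm of play up and down). Turned 0.8 rad or more anticlockwise against the jar, it lifts straight off, after rising 19 mm clear of the neck.
- jar_mouth (a point): Top centre of the jar's neck, fixed to the jar, 69 mm above its underside. The neck is 19 mm high, hidden in the lid, with two lugs along the jar's +x and -x, to 16.5 mm from the axis.
- neck_insert (a joint): Turn of the neck's stiff insert, keyed to the lid (0.1 rad of play): 0 = lid tight (stop), grows anticlockwise seen from above; from about 0.8 rad the lid is free, stop at 1.6 rad. Turning takes about 0.5 N m all the way (grip the lid with 50 N or more), with no spring back. With all play, turn the gripper about 1.25 rad. The insert stays on when the lid comes off.
- holder: Fixed aluminium bench block, 110 x 110 x 24 mm, with a square recess in the middle of its top, 54 x 54 mm (2 mm to spare each side, so the seated jar can turn 0.09 rad either way), 16 mm deep, 3 mm chamfer at its mouth. Origin: centre of its underside; x and y along its sides and the recess's. The jar fits in any of its four quarter turns.
- recess_floor (a point): Centre of the recess's floor, 8 mm above the desk, 16 mm below the block's top; axes as the block's. The seated jar's underside lies here.
- paint_pot_1: Bystander: round paint pot with a white lid, 30 mm across, 46 mm high; origin at the centre of its underside. Leave alone.
- paint_pot_3: Bystander: round paint pot, all black, 30 mm across, 43 mm high; origin at the centre of its underside. Leave alone.
- mini_0: Bystander: grey figurine on a round foot, about 30 mm across, 34 mm high; origin at the centre of its underside. Leave alone.
- ink_bottle: Bystander: slim round dark bottle, 29 mm across, 70 mm high; origin at the centre of its underside. Leave alone.
Not all that is in view belongs to the job. What is shaped like the lid but orange or turquoise is not meant.

How it is judged:
By the outcome, as a careful person would: the job done as asked, in the order asked, and still so for the second after the job is handed in, while the arm keeps its last pose, push and grip.
It also fails if it takes over 45 s, if anything falls off the work surface, if the arm or the gripper's body presses on something with over 40 N, if the wrist force passes 120 N, or if a joint passes its speed limit or range.

ROBOT

A 6-joint arm with a two-finger parallel gripper is mounted at the origin on the work surface; the furniture and walls round the work are solid. World frame = base frame: x ahead of the robot, y to its left, z up, the work surface at z = 0. Lengths are in m, angles in rad, forces in N, time in s.
With the tool pointing down it reaches from about 0.375 to 0.975 m from the base axis. Payload 3.8 kg.
Tool frame: the origin (TCP) lies midway between the tips of the shut fingers; the grasp point (between the pads) lies 19 mm behind it; z points along the fingers, y is the line along which they close (so a half turn about z gives the same grasp; the last joint's range is limited). The gripper opens to 85 mm and grips with 20 to 120 N. Pads are 22 mm wide; open, the fingers measure 114 mm over their backs; the gripper's body (76 mm by 85 mm) begins 54 mm behind the grasp point. The pads swing forward as they close: fully open they stand 13 mm farther back than shut.
Start: joints at [-1.244, 0.264, 1.604, -0, 1.274, -0.037], TCP at [0.24, -0.631, 0.231] pointing down, gripper open.
Joint ranges: [-2.63, 2.63], [-0.94, 2.18], [0.31, 2.57], [-1.31, 4.45], [0, 2.66], [-2.55, 2.55]. Speed limits (rad/s): [2.57, 2.57, 3.14, 3.14, 3.14, 3.14].

INTERFACE

Orientations are given as a rotation vector (axis times angle).
In Python, from workcell import status, read_camera, workorder, masks_of gives the robot as it stands.
- The arm moves only by the tool drive_tool, never from a script. Its argument "rows" is a list of rows, each a list of 7 numbers: the turn, a rotation vector about the tool's x, y, z in degrees, then the shift along the tool's x, y, z in m, then the opening, from 0 (shut) to 1 (fully open). In form: [[ax, ay, az, tx, ty, tz, claw], ...]. A call has 1 to 8 rows; each row shifts and turns the commanded pose from where the row before left it, along the tool's axes as they then stand; what a row does not reach is not made up. A row lasts 1/12 s, in which the tool goes at most 41.7 mm and 7.16 degrees, less where a joint would pass 70% of its speed; a pose out of reach is approached as far as the arm can. A call is refused whole if a number of a shift passes 0.0417 or a number of a turn 7.16, either way. A call with a gripper value outside its range is refused whole. The fingers move at their own pace and stop on an object; "force" is the grip in N (left out, the last holds). Time passes only in rows, so rows that do not move let the fingers close. It gives the time, the measured TCP pose, the force, the opening and the grip force at its end, in the units of the state.
- status.read_state(): the state, without advancing time (a new reading comes with each control period).
- read_camera(name): name is "scene" or "top"; returns a dict with "color" (420x560x3 uint8, red, green, blue), "intrinsics" (3x3 intrinsics, pixels), "D" ([k1, k2, p1, p2, k3] as OpenCV has them; the pictures are not rectified), "world_from_camera" (4x4, takes a point from camera to world coordinates). Camera axes: x right, y up, looking along -z (the intrinsics and any distortion apply to the point x, -y, -z); pixel columns grow to the right and rows downward; lengths in m; the calibration is good to about 2 mm. A picture is of the moment at which its call begins. There is no depth.
- workorder.finish_job(): hands the job in; it is judged then, once.
Trained networks look in a picture, given as the dict that the camera call returned (one of the last four; its "shot" number tells which), for a name from the list of things; names that differ only in an ending like _2 or _b are one class to them, and where a whole thing is asked for, a point or a joint stands for the part that bears it (a point fixed in the world has none). Each returns a list of dicts, best first, with "score" (0 to 1); they miss things now and then, are a little off and sometimes report something else, mostly with a low value. They report only what shows in the picture. A call takes as long as a camera call. They do not tell look-alikes from the thing itself.
- masks_of(picture, name): "mask" (420x560 bool, what is visible of it) and "bbox" ([left, top, right, bottom] in pixels, round what is visible of it).
The state is a dict: "time": time; "q": joint angles; "joint_vel": joint speeds; "joint_torque": joint torques, N m; "tool_pos": TCP position; "tcp_rot": TCP orientation; "wrist_force": force on the tool from outside, world axes, zero at the start; "torque": the same for the moment, N m; "width": opening from 0.0 (shut) to 1.0 (fully open); "grip_force": force on a finger pad.
Only numpy, scipy, OpenCV 4.12 (cv2) and the standard library are available. Lean on these libraries where they do the work, as an engineer would, in place of code of your own. Each camera call takes 0.05 s, during which the arm holds its last target. There are 200 camera calls.

## Working session

There is one attempt and no reset: what is moved stays moved. The work goes in short steps, Python scripts to look and compute and a tool call to move; the robot and the scene stay as the last step left them, time stands still between calls to the robot, and variables do not carry over. Pictures are saved under pics/ and viewed, at most 10 in all, crops included, and the job is handed in when it is done.

Besides the shell and the picture viewer there is one more tool, called after ">>>" by a JSON object that holds its "name" and its "arguments". drive_tool: Moves the arm, as the interface text tells. Its arguments: {"type":"object","properties":{"rows":{"type":"array"},"force":{"type":"number"}},"required":["rows"]}

```bash
mkdir -p pics; cat > h.py <<'E'
import numpy as np, cv2
from scipy.spatial.transform import Rotation as R
from workcell import status, read_camera, workorder, masks_of
def ray(p,uv):
    uv=np.array(uv,float).reshape(-1,1,2)
    n=cv2.undistortPoints(uv,np.array(p["intrinsics"]),np.array(p["D"],float)).reshape(-1,2)
    T=np.array(p["world_from_camera"]); d=np.c_[n[:,0],-n[:,1],-np.ones(len(n))]@T[:3,:3].T
    return T[:3,3],d
def atz(p,uv,z):
    o,d=ray(p,uv); return o+d*((z-o[2])/d[:,2])[:,None]
def proj(p,X):
    T=np.linalg.inv(np.array(p["world_from_camera"])); X=np.atleast_2d(X)@T[:3,:3].T+T[:3,3]
    X=X*[1,-1,-1]
    return cv2.projectPoints(X,np.zeros(3),np.zeros(3),np.array(p["intrinsics"]),np.array(p["D"],float))[0].reshape(-1,2)
def save(p,n,box=None,s=1):
    im=p["color"][:,:,::-1].copy()
    if box: im=im[box[1]:box[3],box[0]:box[2]]
    cv2.imwrite("pics/"+n,cv2.resize(im,None,fx=s,fy=s,interpolation=cv2.INTER_CUBIC))
E
python3 - <<'E'
from h import *
s=status.read_state(); print(s)
ims=[]
for c in("top","scene"):
    p=read_camera(c); print(c,np.round(p["world_from_camera"],3).tolist(),np.round(p["intrinsics"],1).tolist(),p["D"])
    ims.append(p["color"]); save(p,c+"0.png",s=1.4)
    for n in("jar","lid","holder","paint_pot_1","mini_0","ink_bottle"):
        for m in masks_of(p,n)[:4]:
            ys,xs=np.nonzero(m["mask"]); print(n,round(m["score"],2),m["bbox"],xs.mean().round(1),ys.mean().round(1),len(xs), atz(p,[(xs.mean(),ys.mean())],0.03).round(3))
E
```

```text
{'time': 0.0, 'q': array([-1.24391996e+00,  2.64781844e-01,  1.60536080e+00,  5.75431093e-06,
        1.27370736e+00, -3.69087054e-02]), 'joint_vel': array([ 1.37681771e-04,  1.67265929e-04, -2.79764823e-05, -1.47878588e-04,
        9.01605164e-04,  2.18206387e-03]), 'joint_torque': array([-1.26286468e-03, -5.15125036e+01, -3.67310143e+01,  8.63225932e-05,
        1.31037663e-02, -1.43683231e-06]), 'tool_pos': array([ 0.23993546, -0.63013869,  0.22994983]), 'tcp_rot': array([-3.08756899e+00, -5.67879693e-01,  5.03381613e-04]), 'wrist_force': array([0.2588955 , 0.84428888, 0.50713746]), 'torque': array([ 0.0101592 , -0.01295398,  0.08394554]), 'grip_force': 0.0, 'width': 1.0050817509416543}
top [[-0.122, 0.973, -0.197, 0.372], [-0.992, -0.119, 0.027, -0.206], [0.003, 0.199, 0.98, 1.023], [0.0, 0.0, 0.0, 1.0]] [[524.0, 0.0, 293.2], [0.0, 524.0, 208.5], [0.0, 0.0, 1.0]] [-0.09267852  0.          0.          0.          0.        ]
jar 0.85 [307.6, 239.8, 335.8, 270.2] 317.4 258.0 202 [[ 0.471 -0.267  0.03 ]]
jar 0.5 [394.9, 225.1, 412.6, 245.1] 403.2 237.0 235 [[ 0.49  -0.436  0.03 ]]
l
[... 1032 characters left out ...]
75.3 466 [[ 0.484 -0.441  0.03 ]]
lid 0.92 [239.0, 242.4, 260.4, 266.9] 250.0 252.3 457 [[ 0.438 -0.204  0.03 ]]
lid 0.91 [317.8, 257.6, 341.6, 284.8] 330.6 271.1 487 [[ 0.455 -0.361  0.03 ]]
holder 0.77 [160.6, 208.3, 230.3, 253.1] 194.5 230.5 2006 [[ 0.451 -0.062  0.03 ]]
paint_pot_1 0.71 [300.8, 191.3, 314.7, 214.7] 308.5 202.9 259 [[ 0.671 -0.213  0.03 ]]
paint_pot_1 0.6 [368.4, 262.7, 390.1, 290.9] 378.7 276.2 473 [[ 0.481 -0.441  0.03 ]]
mini_0 0.5 [240.4, 186.0, 253.2, 200.3] 244.5 193.1 107 [[ 0.644 -0.057  0.03 ]]
ink_bottle 0.74 [394.9, 227.1, 413.5, 268.0] 403.4 248.6 552 [[ 0.586 -0.455  0.03 ]]
ink_bottle 0.3 [162.4, 208.1, 231.3, 252.6] 194.8 230.5 1951 [[ 0.451 -0.062  0.03 ]]
```

View pics/top0.png

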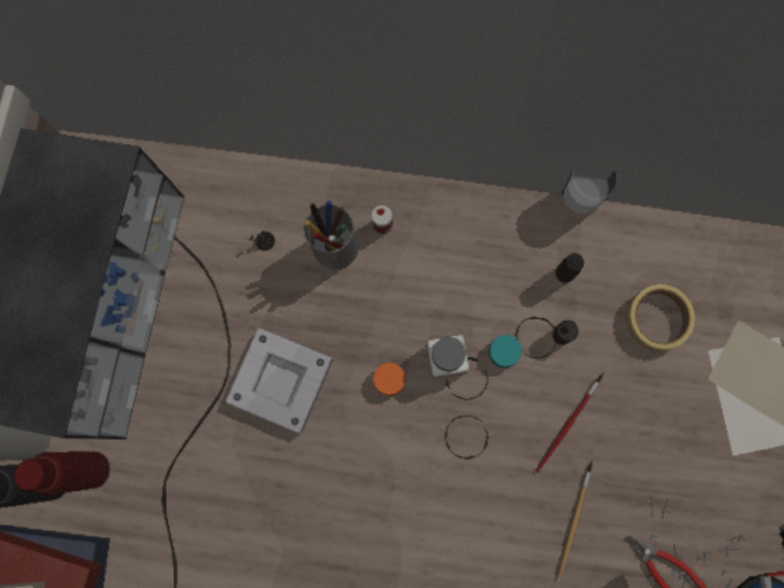

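View pics/scene0.png

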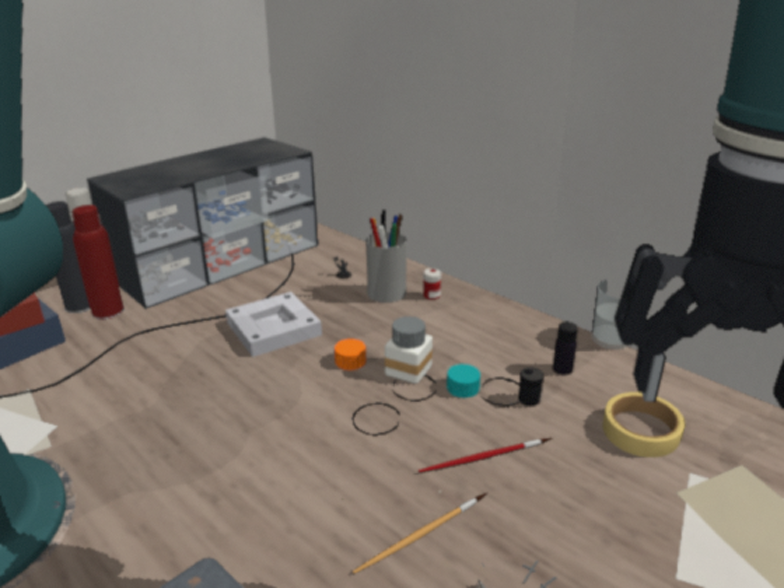

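The top view shows the jar with its grey lid at about (320,253) px and the holder at (199,272). The orange and turquoise lids either side of the jar are decoys. Next I'll take close crops for accurate poses.

```bash
python3 - <<'E'
from h import *
p=read_camera("top"); q=read_camera("scene")
import pickle; pickle.dump((p,q),open("p0.pkl","wb"))
def cr(p,b,s): return cv2.resize(p["color"][b[1]:b[3],b[0]:b[2],::-1],(400,300),interpolation=cv2.INTER_CUBIC)
a=cr(p,(290,223,350,268),0);b=cr(p,(150,226,250,301),0);c=cr(q,(260,221,320,266),0);d=cr(q,(145,193,245,268),0)
cv2.imwrite("pics/c.png",cv2.convertScaleAbs(np.vstack([np.hstack([a,b]),np.hstack([c,d])]),alpha=1.4))
E
```

```text
(no output)
```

View pics/c.png

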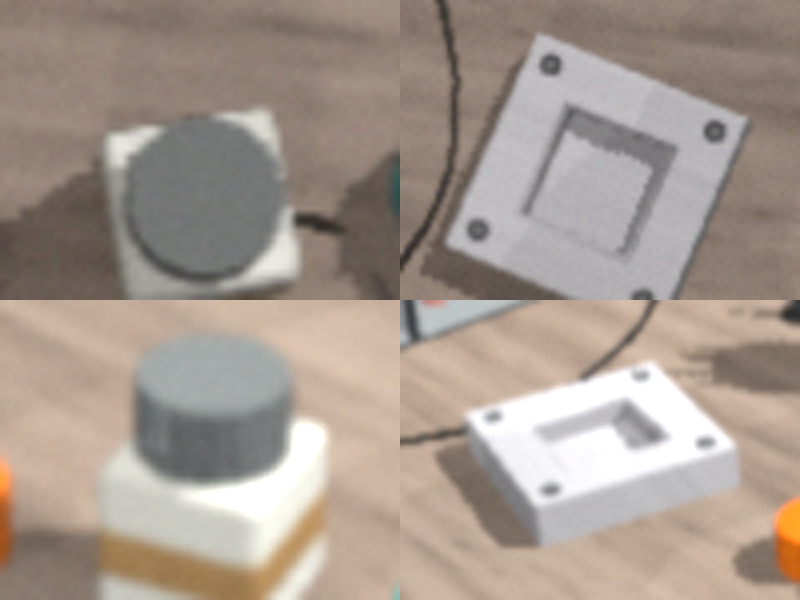

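```bash
cat > fit.py <<'E'
from h import *
from scipy.optimize import least_squares
import pickle
p,q=pickle.load(open("p0.pkl","rb"))
def up(b,s,uv): return (np.array(uv,float)+.5)/s-.5+np.array(b[:2])
def sq(h,z): return np.array([[h,h,z],[-h,h,z],[-h,-h,z],[h,-h,z]])
def place(v,P): return R.from_euler("z",v[2]).apply(P)+[v[0],v[1],0]
def fit(v0,obs): # obs: (pic, model pts, pixel pts) nearest assignment at v0
    A=[]
    for pic,P,uv in obs:
        pr=proj(pic,place(v0,P)); d=np.linalg.norm(pr[None]-uv[:,None],axis=2); i=d.argmin(1); A.append((pic,P[i],uv))
    r=least_squares(lambda v:np.concatenate([(proj(a,place(v,P))-uv).ravel() for a,P,uv in A]),v0,x_scale=[.01,.01,.1])
    return r.x,r.fun.reshape(-1,2)
ja=up((290,223),6.667,[(106,138),(270,110)]); js=up((260,221),6.667,[(103,168),(326,130),(250,225)])
ha=up((150,226),4,[(138,35),(348,122),(45,243)]); hs=up((145,193),4,[(255,62),(68,113),(338,146),(138,203)])
# vertical camera yaw guesses from top pixels
def yaw0(pts,z): w=atz(p,pts,z); d=w[1]-w[0]; return np.arctan2(d[1],d[0])
J=fit([.478,-.272,yaw0(ja,.05)],[(p,sq(.025,.05),ja),(q,sq(.025,.05),js)])
H=fit([.473,-.042,yaw0(ha,.024)],[(p,sq(.055,.024),ha),(q,sq(.055,.024),hs)])
Jt=fit(J[0],[(p,sq(.025,.05),ja)])
Ht=fit(H[0],[(p,sq(.055,.024),ha)]);Hs=fit(H[0],[(q,sq(.055,.024),hs)]);Js=fit(J[0],[(q,sq(.025,.05),js)])
for n,a in zip(("J","Jt","Js","H","Ht","Hs"),(J,Jt,Js,H,Ht,Hs)): print(n,a[0].round(4),a[1].round(1).tolist())
rec=fit(Ht[0],[(p,sq(.03,.024),up((150,226),4,[(168,103),(278,148),(125,214),(232,257)]))]);print("rec",rec[0].round(4),rec[1].round(1).tolist())
# lid circle in top
m=[x for x in masks_of(read_camera("top"),"lid")]
for x in m:
    c=np.argwhere(x["mask"])[:,::-1].mean(0); print("lid",c.round(1),atz(p,[c],.074).round(4), atz(p,[up((290,223),6.667,(206,197))],.074).round(4))
def draw(pic,b,s):
    im=cv2.resize(pic["color"][b[1]:b[3],b[0]:b[2],::-1],(400,300),interpolation=cv2.INTER_CUBIC)
    t=np.linspace(0,6.28,40); ring=np.c_[.022*np.cos(t),.022*np.sin(t),0*t]
    for v,P in((J[0],sq(.025,.05)),(J[0],ring+[0,0,.074]),(J[0],sq(.025,0)),(H[0],sq(.055,.024)),(H[0],sq(.027,.024)),(H[0],sq(.055,0))):
        u=(proj(pic,place(v,P))-np.array(b[:2])+.5)*s; cv2.polylines(im,[np.int32(u)],True,(0,0,255),1)
    return im
cv2.imwrite("pics/f.png",np.vstack([np.hstack([draw(p,(290,223,350,268),6.667),draw(p,(150,226,250,301),4)]),np.hstack([draw(q,(260,221,320,266),6.667),draw(q,(145,193,245,268),4)])]))
E
python3 fit.py
```

```text
J [ 0.4752 -0.2723 -1.5311] [[-0.6, -0.1], [1.2, -0.2], [-2.0, 0.8], [0.6, -0.2], [0.7, -1.0]]
Jt [ 0.475  -0.2719 -1.5227] [[-0.8, 0.1], [0.8, -0.2]]
Js [ 0.4754 -0.273  -1.5633] [[-1.7, 0.5], [1.2, 0.2], [0.5, -0.9]]
H [ 0.4748 -0.0402 -2.0833] [[0.6, -1.1], [0.1, -1.1], [0.0, -0.2], [-0.6, 0.2], [-0.8, 0.3], [-0.3, 0.4], [-0.7, 1.4]]
Ht [ 0.4733 -0.0395 -2.087 ] [[0.4, -0.3], [-0.1, -0.2], [-0.3, 0.5]]
Hs [ 0.4774 -0.0396 -2.0863] [[0.0, -0.3], [-0.1, -0.3], [0.2, -0.2], [-0.1, 0.6]]
rec [ 0.4744 -0.0419 -2.0605] [[-0.1, -1.0], [1.1, -0.9], [-1.6, 0.5], [0.6, 1.3]]
lid [277.8 270. ] [[ 0.4534 -0.1906  0.074 ]] [[ 0.4763 -0.2713  0.074 ]]
lid [320.1 252.7] [[ 0.4753 -0.2706  0.074 ]] [[ 0.4763 -0.2713  0.074 ]]
lid [360.3 250.8] [[ 0.4697 -0.3437  0.074 ]] [[ 0.4763 -0.2713  0.074 ]]
```

View pics/f.png

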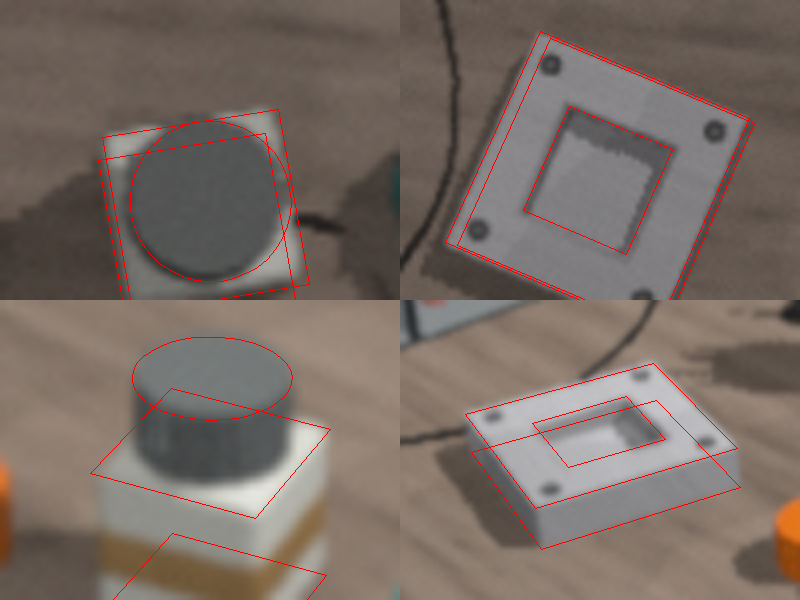

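Both outlines fit. The jar is at about (0.4757, -0.271) with yaw 0.036 (mod 90°), and the holder is at about (0.4748, -0.0405) with yaw -0.514 (mod 90°). My plan:
1. Square up the jar with a light grip on its body along x.
2. Grip the lid along y.
3. Carry the jar by the lid, seat it and twist.

>>> {"name": "drive_tool", "arguments": {"rows": [[0, 0, 0, 0.025, -0.018, 0, 1], [0, 0, 0, 0.025, -0.018, 0, 1], [0, 0, 0, 0.025, -0.018, 0, 1], [0, 0, 0, 0.025, -0.018, 0, 1], [0, 0, 0, 0.025, -0.018, 0, 1], [0, 0, 0, 0.025, -0.018, 0, 1], [0, 0, 0, 0.025, -0.018, 0, 1]], "force": 25}}

```text
time: 1.48
tool_pos: [0.3595, -0.4495, 0.2315]
tcp_rot: [3.09, 0.568, 0.0]
wrist_force: [0.7, 0.3, -0.2]
width: 0.999
grip_force: 0.0
```

>>> {"name": "drive_tool", "arguments": {"rows": [[0, 0, 0, 0.025, -0.018, 0, 1], [0, 0, 0, 0.025, -0.018, 0, 1], [0, 0, 0, 0.025, -0.018, 0, 1], [0, 0, 0, 0.025, -0.018, 0, 1], [0, 0, 0, 0.025, -0.018, 0, 1], [0, 0, 0, 0.025, -0.018, 0, 1], [0, 0, 0, 0, 0, 0, 1]]}}

```text
time: 2.07
tool_pos: [0.4631, -0.2924, 0.2315]
tcp_rot: [-3.087, -0.574, -0.003]
wrist_force: [-0.1, -0.3, -0.3]
width: 1.003
grip_force: 0.0
```

>>> {"name": "drive_tool", "arguments": {"rows": [[0, 0, -7.1, 0, 0, 0, 1], [0, 0, -7.1, 0, 0, 0, 1], [0, 0, -7.1, 0, 0, 0, 1], [0, 0, -7.1, 0, 0, 0, 1], [0, 0, -7.1, 0, 0, 0, 1], [0, 0, -7.1, 0, 0, 0, 1], [0, 0, -7.1, 0, 0, 0, 1], [0, 0, -7.1, 0, 0, 0, 1]]}}

```text
time: 2.73
tool_pos: [0.4604, -0.2969, 0.2314]
tcp_rot: [2.442, 1.977, -0.0]
wrist_force: [0.0, 0.9, -0.5]
width: 1.002
grip_force: 0.0
```

>>> {"name": "drive_tool", "arguments": {"rows": [[0, 0, -7.1, 0, 0, 0, 1], [0, 0, -7.1, 0, 0, 0, 1], [0, 0, 0, 0, 0, 0, 1]]}}

```text
time: 2.98
tool_pos: [0.4604, -0.2969, 0.2314]
tcp_rot: [2.182, 2.26, -0.0]
wrist_force: [0.3, 0.6, 0.7]
width: 1.004
grip_force: 0.0
```

```bash
cat >> h.py <<'E'
def go(x,y,z,psi):
    s=status.read_state(); M=R.from_rotvec(s["tcp_rot"]).as_matrix(); P=np.array(s["tool_pos"])
    a=np.arctan2(M[1,1],M[0,1]); d=(psi-a+np.pi/2)%np.pi-np.pi/2
    print("t",round(s["time"],2),"pos",P.round(4),"psi",a.round(4),"down",M[:,2].round(3),"q",s["q"].round(2),"w",round(s["width"],3),"grip",round(s["grip_force"],1),"F",s["wrist_force"].round(1),"T",s["torque"].round(2))
    print("tool shift",(M.T@(np.array([x,y,z])-P)).round(4),"turn z deg",np.degrees(-d).round(2))
E
python3 -c "
from h import *
go(.4757,-.271,.02,.036)"
```

```text
t 2.98 pos [ 0.4604 -0.2969  0.2314] psi 0.035 down [ 0. -0. -1.] q [-0.62  0.02  1.88 -0.    1.24 -0.65] w 1.004 grip 0.0 F [0.3 0.6 0.7] T [ 0.01 -0.02  0.02]
tool shift [0.0255 0.0162 0.2114] turn z deg -0.06
```

>>> {"name": "drive_tool", "arguments": {"rows": [[0, 0, 0, 0.0255, 0.0162, 0, 1], [0, 0, 0, 0, 0, 0.035, 1], [0, 0, 0, 0, 0, 0.035, 1], [0, 0, 0, 0, 0, 0.035, 1], [0, 0, 0, 0, 0, 0.035, 1], [0, 0, 0, 0, 0, 0.03, 1], [0, 0, 0, 0, 0, 0.025, 1], [0, 0, 0, 0, 0, 0.018, 1]]}}

```text
time: 3.65
tool_pos: [0.4743, -0.2698, 0.0155]
tcp_rot: [-2.188, -2.25, 0.001]
wrist_force: [0.5, -0.2, 1.0]
width: 1.004
grip_force: 0.0
```

>>> {"name": "drive_tool", "arguments": {"rows": [[0, 0, 0, 0, 0, 0, 0.8], [0, 0, 0, 0, 0, 0, 0.7], [0, 0, 0, 0, 0, 0, 0.6], [0, 0, 0, 0, 0, 0, 0.5], [0, 0, 0, 0, 0, 0, 0.5], [0, 0, 0, 0, 0, 0, 0.5], [0, 0, 0, 0, 0, 0, 0.5], [0, 0, 0, 0, 0, 0, 0.5]]}}

```text
time: 4.32
tool_pos: [0.4773, -0.2714, 0.02]
tcp_rot: [2.184, 2.254, 0.001]
wrist_force: [-0.5, -0.1, 6.1]
width: 0.582
grip_force: 28.5
```

```bash
python3 -c "
from h import *
go(.4757,-.271,.044,.036-1.5708)"
```

```text
t 4.32 pos [ 0.4773 -0.2714  0.02  ] psi 0.032 down [ 0.003 -0.002 -1.   ] q [-0.56  0.25  2.05 -0.    0.83 -0.59] w 0.582 grip 28.5 F [-0.5 -0.1  6.1] T [-0.04  0.16 -0.08]
tool shift [ 0.0004 -0.0015 -0.024 ] turn z deg 89.77
```

>>> {"name": "drive_tool", "arguments": {"rows": [[0, 0, 0, 0, 0, 0, 1], [0, 0, 0, 0, 0, 0, 1], [0, 0, 0, 0, 0, 0, 1], [0, 0, 0, 0, 0, 0, 1], [0, 0, 0, 0, 0, -0.015, 1], [0, 0, 0, 0, 0, -0.018, 1]]}}

```text
time: 4.82
tool_pos: [0.4741, -0.2692, 0.0495]
tcp_rot: [-2.182, -2.253, 0.002]
wrist_force: [0.4, 0.1, 0.4]
width: 1.005
grip_force: 0.0
```

>>> {"name": "drive_tool", "arguments": {"rows": [[0, 0, 7, 0, 0, 0, 1], [0, 0, 7, 0, 0, 0, 1], [0, 0, 7, 0, 0, 0, 1], [0, 0, 7, 0, 0, 0, 1], [0, 0, 7, 0, 0, 0, 1], [0, 0, 7, 0, 0, 0, 1], [0, 0, 7, 0, 0, 0, 1], [0, 0, 7, 0, 0, 0, 1]]}}

```text
time: 5.48
tool_pos: [0.4757, -0.2703, 0.0509]
tcp_rot: [-2.991, -0.958, 0.001]
wrist_force: [-0.8, -0.2, -0.7]
width: 1.0
grip_force: 0.0
```

>>> {"name": "drive_tool", "arguments": {"rows": [[0, 0, 7, 0, 0, 0, 1], [0, 0, 7, 0, 0, 0, 1], [0, 0, 7, 0, 0, 0, 1], [0, 0, 7, 0, 0, 0, 1], [0, 0, 6, 0, 0, 0, 1], [0, 0, 0, 0, 0, 0, 1]]}}

```text
time: 5.98
tool_pos: [0.4757, -0.2703, 0.0509]
tcp_rot: [-3.141, -0.047, 0.001]
wrist_force: [-0.1, 1.0, -0.3]
width: 0.997
grip_force: 0.0
```

```bash
python3 - <<'E'
from h import *
go(.477,-.271,.043,.032-1.5708)
p=read_camera("top");q=read_camera("scene")
for n,z in(("lid",.074),("jar",.03)):
  for c in (p,q):
    for m in masks_of(c,n): k=np.argwhere(m["mask"])[:,::-1].mean(0); print(n,round(m["score"],2),k.round(1),len(np.argwhere(m["mask"])),atz(c,[k],z).round(4))
a=cv2.resize(p["color"][208:283,270:370,::-1],(400,300),interpolation=cv2.INTER_CUBIC);b=cv2.resize(q["color"][206:281,240:340,::-1],(400,300),interpolation=cv2.INTER_CUBIC)
cv2.imwrite("pics/g.png",cv2.convertScaleAbs(np.hstack([a,b]),alpha=1.4))
E
```

```text
t 5.98 pos [ 0.4757 -0.2703  0.0509] psi -1.5411 down [-0.001  0.    -1.   ] q [-0.56  0.21  2.04 -0.    0.9   0.98] w 0.997 grip 0.0 F [-0.1  1.  -0.3] T [-0.05  0.01 -0.  ]
tool shift [0.0013 0.0008 0.0079] turn z deg -0.13
lid 0.63 [279.5 272.2] 299 [[ 0.4493 -0.1931  0.074 ]]
lid 0.94 [249.8 252.5] 417 [[ 0.3824 -0.2416  0.074 ]]
lid 0.78 [330.9 271.1] 505 [[ 0.3991 -0.3844  0.074 ]]
lid 0.56 [291.6 237.1] 442 [[ 0.4603 -0.2808  0.074 ]]
lid 0.4 [194.8 230.6] 1996 [[ 0.3947 -0.1126  0.074 ]]
jar 0.61 [189.1 171.2] 174 [[ 0.6709 -0.039   0.03  ]]
jar 0.4 [312.  267.9] 33 [[ 0.4533 -0.2546  0.03  ]]
jar 0.75 [291.2 257.2] 812 [[ 0.4606 -0.28    0.03  ]]
```

View pics/g.png

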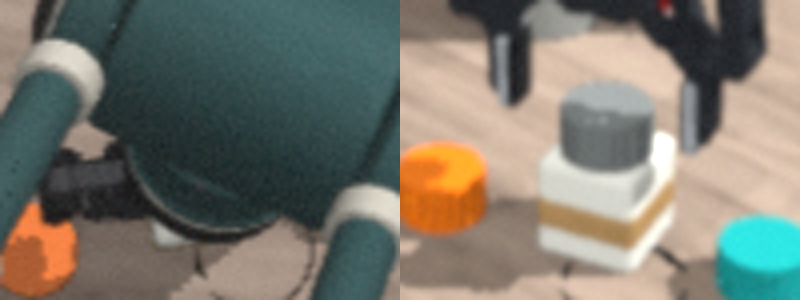

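>>> {"name": "drive_tool", "arguments": {"rows": [[0, 0, 0, 0.0013, 0.0004, 0.008, 1], [0, 0, 0, 0, 0, 0, 0.8], [0, 0, 0, 0, 0, 0, 0.7], [0, 0, 0, 0, 0, 0, 0.6], [0, 0, 0, 0, 0, 0, 0.4], [0, 0, 0, 0, 0, 0, 0.4], [0, 0, 0, 0, 0, 0, 0.4], [0, 0, 0, 0, 0, 0, 0.4]], "force": 100}}

```text
time: 6.95
tool_pos: [0.4774, -0.271, 0.0441]
tcp_rot: [3.141, 0.051, 0.0]
wrist_force: [-2.2, 1.1, 5.5]
width: 0.532
grip_force: 101.4
```

```bash
python3 -c "
from h import *
go(.4748,-.0405,.12,-2.084)"
```

```text
t 6.95 pos [ 0.4774 -0.271   0.0441] psi -1.5384 down [ 0. -0. -1.] q [-0.56  0.22  2.04 -0.    0.88  0.98] w 0.532 grip 101.4 F [-2.2  1.1  5.5] T [0.15 0.48 0.07]
tool shift [ 0.0049 -0.2304 -0.076 ] turn z deg 31.26
```

>>> {"name": "drive_tool", "arguments": {"rows": [[0, 0, 0, 0, 0, -0.005, 0.4], [0, 0, 0, 0, 0, -0.01, 0.4], [0, 0, 0, 0, 0, -0.02, 0.4], [0, 0, 0, 0, 0, -0.025, 0.4], [0, 0, 0, 0, 0, -0.01, 0.4]]}}

```text
time: 7.37
tool_pos: [0.4787, -0.2716, 0.1164]
tcp_rot: [3.139, 0.051, 0.005]
wrist_force: [0.7, -1.2, -4.1]
width: 0.53
grip_force: 103.2
```

>>> {"name": "drive_tool", "arguments": {"rows": [[0, 0, 5, 0, 0, 0, 0.4], [0, 0, 5.2, 0, 0, 0, 0.4], [0, 0, 5.2, 0, 0, 0, 0.4], [0, 0, 5.2, 0, 0, 0, 0.4], [0, 0, 5.2, 0, 0, 0, 0.4], [0, 0, 5.4, 0, 0, 0, 0.4], [0, 0, 0, 0, 0, 0, 0.4]]}}

```text
time: 7.95
tool_pos: [0.4771, -0.2706, 0.113]
tcp_rot: [-3.038, 0.799, 0.001]
wrist_force: [-0.3, -0.0, -3.8]
width: 0.531
grip_force: 103.1
```

```bash
python3 -c "
from h import *
go(.4748,-.0405,.114,-2.084)"
```

```text
t 7.95 pos [ 0.4771 -0.2706  0.113 ] psi -2.0854 down [-0.  0. -1.] q [-0.56  0.13  1.99  0.    1.02  1.52] w 0.531 grip 103.1 F [-0.3 -0.  -3.8] T [-0.03 -0.05  0.03]
tool shift [-0.1152 -0.1992 -0.001 ] turn z deg -0.08
```

>>> {"name": "drive_tool", "arguments": {"rows": [[0, 0, 0, -0.007, -0.0122, 0, 0.4], [0, 0, 0, -0.015, -0.026, 0, 0.4], [0, 0, 0, -0.017, -0.029, 0, 0.4], [0, 0, 0, -0.018, -0.032, 0, 0.4], [0, 0, 0, -0.018, -0.032, 0, 0.4], [0, 0, 0, -0.018, -0.03, 0, 0.4], [0, 0, 0, -0.015, -0.026, 0, 0.4], [0, 0, 0, -0.0072, -0.012, 0, 0.4]]}}

```text
time: 8.62
tool_pos: [0.4734, -0.0369, 0.1131]
tcp_rot: [-3.039, 0.789, 0.002]
wrist_force: [0.0, 0.7, -4.0]
width: 0.534
grip_force: 103.3
```

>>> {"name": "drive_tool", "arguments": {"rows": [[0, 0, 0, 0, 0, 0, 0.4], [0, 0, 0, 0, 0, 0, 0.4]]}}

```text
time: 8.78
tool_pos: [0.4742, -0.0396, 0.1133]
tcp_rot: [3.041, -0.789, 0.0]
wrist_force: [0.2, -0.3, -4.6]
width: 0.532
grip_force: 103.4
```

```bash
python3 - <<'E'
from h import *
go(.4748,-.0405,.114,-2.084)
q=read_camera("scene"); p=read_camera("top"); import pickle; pickle.dump((p,q),open("p1.pkl","wb"))
b=(140,153,240,228); im=cv2.resize(q["color"][b[1]:b[3],b[0]:b[2],::-1],(800,600),interpolation=cv2.INTER_CUBIC)
s=status.read_state(); P=s["tool_pos"]; z0=P[2]-.0428
rz=R.from_euler("z",-2.084)
t=np.linspace(0,6.28,40); ring=np.c_[.022*np.cos(t),.022*np.sin(t),0*t]
sq=lambda h,z:np.array([[h,h,z],[-h,h,z],[-h,-h,z],[h,-h,z]])
for Q in (sq(.025,0),sq(.025,.05),ring+[0,0,.074],ring+[0,0,.05]):
    u=(proj(q,rz.apply(Q)+[P[0],P[1],z0])-np.array(b[:2])+.5)*8; cv2.polylines(im,[np.int32(u)],True,(0,0,255),1)
cv2.imwrite("pics/i.png",cv2.convertScaleAbs(im,alpha=1.3))
E
```

```text
t 8.78 pos [ 0.4742 -0.0396  0.1133] psi -2.0787 down [-0. -0. -1.] q [-0.14 -0.01  2.14 -0.    1.01  1.94] w 0.532 grip 103.4 F [ 0.2 -0.3 -4.6] T [-0.03  0.07  0.03]
tool shift [ 0.0009  0.0005 -0.0007] turn z deg 0.3
```

View pics/i.png

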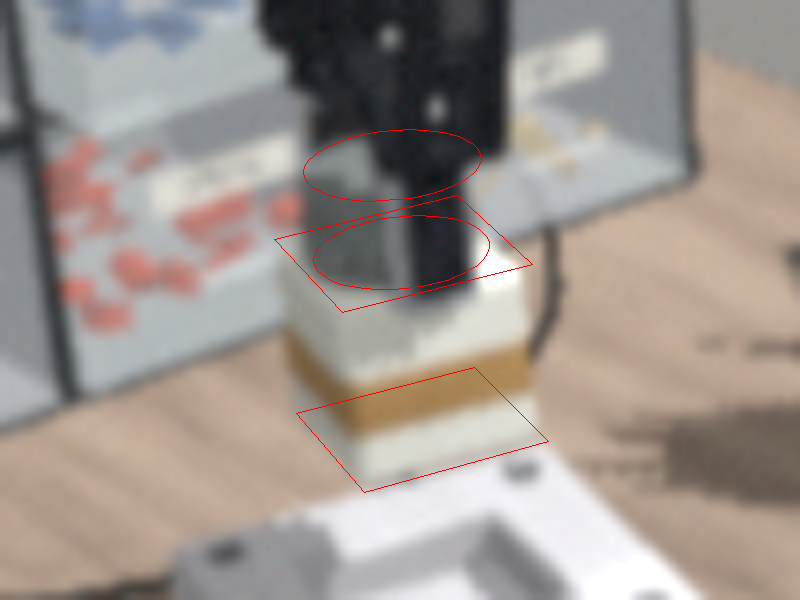

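>>> {"name": "drive_tool", "arguments": {"rows": [[0, 0, 0.3, -0.0005, -0.0014, 0.01, 0.4], [0, 0, 0, 0, 0, 0.015, 0.4], [0, 0, 0, 0, 0, 0.01, 0.4], [0, 0, 0, 0, 0, 0.005, 0.4], [0, 0, 0, 0, 0, 0, 0.4]]}}

```text
time: 9.3
tool_pos: [0.473, -0.0396, 0.0711]
tcp_rot: [3.036, -0.805, -0.007]
wrist_force: [0.5, -0.4, -4.2]
width: 0.536
grip_force: 103.3
```

```bash
python3 -c "
from h import *
go(.4762,-.0405,.052,-2.084)"
```

```text
t 9.3 pos [ 0.473  -0.0396  0.0711] psi -2.0895 down [-0.004  0.001 -1.   ] q [-0.14  0.05  2.17 -0.    0.92  1.95] w 0.536 grip 103.3 F [ 0.5 -0.4 -4.2] T [-0.02  0.06  0.02]
tool shift [ 0.0033 -0.0008  0.0191] turn z deg -0.31
```

>>> {"name": "drive_tool", "arguments": {"rows": [[0, 0, 0, 0.0025, -0.0004, 0, 0.4], [0, 0, 0, 0, 0, 0, 0.4], [0, 0, 0, 0, 0, 0.003, 0.4], [0, 0, 0, 0, 0, 0.002, 0.4], [0, 0, 0, 0, 0, 0, 0.4]]}}

```text
time: 9.72
tool_pos: [0.4771, -0.0401, 0.0682]
tcp_rot: [-3.037, 0.804, 0.0]
wrist_force: [-0.4, -0.2, -3.4]
width: 0.528
grip_force: 103.3
```

```bash
python3 -c "
from h import *
go(.4762,-.0405,.052,-2.084)"
```

```text
t 9.72 pos [ 0.4771 -0.0401  0.0682] psi -2.0883 down [-0.  0. -1.] q [-0.14  0.06  2.17  0.    0.91  1.95] w 0.528 grip 103.3 F [-0.4 -0.2 -3.4] T [-0.01  0.05 -0.04]
tool shift [-0.0006  0.0008  0.0162] turn z deg -0.25
```

>>> {"name": "drive_tool", "arguments": {"rows": [[0, 0, 0, -0.0004, 0.0004, 0.002, 0.4], [0, 0, 0, 0, 0, 0.002, 0.4], [0, 0, 0, 0, 0, 0.002, 0.4], [0, 0, 0, 0, 0, 0, 0.4]]}}

```text
time: 10.05
tool_pos: [0.4762, -0.0402, 0.0618]
tcp_rot: [3.037, -0.804, -0.001]
wrist_force: [-0.8, -0.5, -3.6]
width: 0.533
grip_force: 103.3
```

```bash
python3 -c "
from h import *
go(.4762,-.0405,.052,-2.084)"
```

```text
t 10.05 pos [ 0.4762 -0.0402  0.0618] psi -2.0884 down [-0.001  0.    -1.   ] q [-0.14  0.07  2.17  0.    0.9   1.95] w 0.533 grip 103.3 F [-0.8 -0.5 -3.6] T [ 0.03  0.05 -0.02]
tool shift [0.0002 0.0002 0.0098] turn z deg -0.25
```

>>> {"name": "drive_tool", "arguments": {"rows": [[0, 0, 0, 0, 0, 0.002, 0.4], [0, 0, 0, 0, 0, 0.002, 0.4], [0, 0, 0, 0, 0, 0.002, 0.4], [0, 0, 0, 0, 0, 0, 0.4]]}}

```text
time: 10.38
tool_pos: [0.4762, -0.0403, 0.0557]
tcp_rot: [3.037, -0.804, -0.001]
wrist_force: [-0.1, 0.5, -3.3]
width: 0.531
grip_force: 103.3
```

>>> {"name": "drive_tool", "arguments": {"rows": [[0, 0, 0, 0, 0, 0.002, 0.4], [0, 0, 0, 0, 0, 0.001, 0.4], [0, 0, 0, 0, 0, 0, 0.4]]}}

```text
time: 10.63
tool_pos: [0.4764, -0.0403, 0.053]
tcp_rot: [3.037, -0.804, -0.001]
wrist_force: [0.7, 0.1, -3.3]
width: 0.531
grip_force: 103.4
```

>>> {"name": "drive_tool", "arguments": {"rows": [[0, 0, 0, 0, 0, 0.001, 0.4], [0, 0, 0, 0, 0, 0.001, 0.4], [0, 0, 0, 0, 0, 0, 0.4]]}}

```text
time: 10.88
tool_pos: [0.4769, -0.0404, 0.0521]
tcp_rot: [3.037, -0.804, 0.0]
wrist_force: [-3.0, 0.6, 3.0]
width: 0.533
grip_force: 104.5
```

```bash
python3 -c "
from h import *
go(.4762,-.0405,.052,-2.084)"
```

```text
t 10.88 pos [ 0.4769 -0.0404  0.0521] psi -2.0884 down [ 0. -0. -1.] q [-0.14  0.08  2.18 -0.    0.88  1.95] w 0.533 grip 104.5 F [-3.   0.6  3. ] T [ 0.04  0.47 -0.04]
tool shift [-0.0005  0.0005  0.0001] turn z deg -0.25
```

>>> {"name": "drive_tool", "arguments": {"rows": [[0, 0, -3, 0, 0, 0, 0.4], [0, 0, -4, 0, 0, 0, 0.4], [0, 0, -4, 0, 0, 0, 0.4], [0, 0, -4, 0, 0, 0, 0.4], [0, 0, -4, 0, 0, 0, 0.4]]}}

```text
time: 11.3
tool_pos: [0.4799, -0.0415, 0.0527]
tcp_rot: [3.127, -0.296, 0.011]
wrist_force: [3.1, -7.4, -1.3]
width: 0.531
grip_force: 143.9
```

```bash
python3 -c "
from h import *
go(.4762,-.0405,.052,-2.084+1.3)"
```

```text
t 11.3 pos [ 0.4799 -0.0415  0.0527] psi -1.7595 down [ 0.007 -0.001 -1.   ] q [-0.14  0.08  2.18 -0.    0.87  1.62] w 0.531 grip 143.9 F [ 3.1 -7.4 -1.3] T [-1.66 -0.61 -4.31]
tool shift [-0.0038 -0.0003  0.0007] turn z deg -55.89
```

>>> {"name": "drive_tool", "arguments": {"rows": [[0, 0, 0, 0, 0, 0, 0.4]]}}

```text
time: 11.38
tool_pos: [0.4798, -0.0415, 0.0527]
tcp_rot: [-3.127, 0.3, -0.011]
wrist_force: [3.8, -5.3, -1.8]
width: 0.528
grip_force: 133.7
```

```bash
python3 - <<'E'
from h import *
go(.4762,-.0405,.052,-2.084+1.3)
q=read_camera("scene"); save(q,"k.png",(145,163,245,238),8)
E
```

```text
t 11.38 pos [ 0.4798 -0.0415  0.0527] psi -1.7624 down [ 0.007 -0.001 -1.   ] q [-0.14  0.08  2.18  0.    0.87  1.62] w 0.528 grip 133.7 F [ 3.8 -5.3 -1.8] T [-1.22 -0.66 -2.78]
tool shift [-0.0038 -0.0003  0.0007] turn z deg -56.06
```

View pics/k.png

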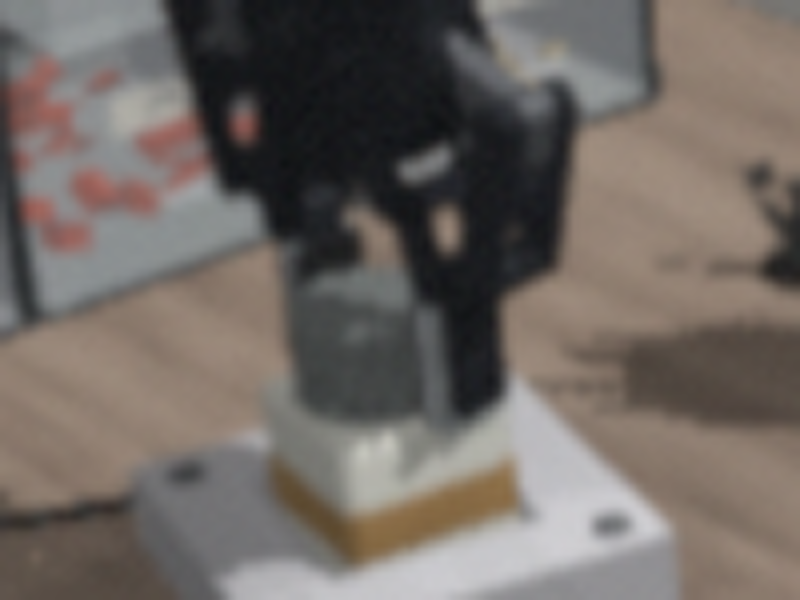

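>>> {"name": "drive_tool", "arguments": {"rows": [[0, 0, 0, 0.0025, 0, -0.0003, 0.4], [0, 0, 0, 0, 0, 0, 0.4]]}}

```text
time: 11.6
tool_pos: [0.48, -0.0416, 0.0526]
tcp_rot: [-3.127, 0.302, -0.002]
wrist_force: [-2.8, -4.8, 5.8]
width: 0.532
grip_force: 135.6
```

```bash
python3 -c "
from h import *
go(.4762,-.0405,.052,-2.084+1.3)"
```

```text
t 11.6 pos [ 0.48   -0.0416  0.0526] psi -1.7635 down [ 0.001  0.    -1.   ] q [-0.14  0.09  2.17  0.    0.88  1.62] w 0.532 grip 135.6 F [-2.8 -4.8  5.8] T [-1.08  0.32 -2.87]
tool shift [-0.0039 -0.0003  0.0006] turn z deg -56.12
```

The torque is about 2.9 N m, well above the expected 0.5. The fingertips are probably pressing on the jar's shoulder, so I'll release, rise 3 mm and grip again.

>>> {"name": "drive_tool", "arguments": {"rows": [[0, 0, 0, 0, 0, 0, 0.8], [0, 0, 0, 0, 0, 0, 0.8], [0, 0, 0, 0, 0, 0, 0.8], [0, 0, 0, 0, 0, 0, 0.8], [0, 0, 0, 0, 0, -0.003, 0.8], [0, 0, 0, 0, 0, 0, 0.8]]}}

```text
time: 12.1
tool_pos: [0.4796, -0.0406, 0.0552]
tcp_rot: [3.128, -0.29, 0.001]
wrist_force: [0.7, 0.1, 0.8]
width: 0.8
grip_force: 0.0
```

```bash
python3 - <<'E'
from h import *
go(.48,-.0416,.0556,-2.084+1.3)
q=read_camera("scene"); save(q,"m.png",(145,163,245,238),8)
E
```

```text
t 12.1 pos [ 0.4796 -0.0406  0.0552] psi -1.7558 down [ 0.001 -0.    -1.   ] q [-0.14  0.08  2.17 -0.    0.89  1.62] w 0.8 grip 0.0 F [0.7 0.1 0.8] T [ 0.04 -0.03  0.03]
tool shift [ 0.0006  0.0009 -0.0004] turn z deg -55.68
```

View pics/m.png

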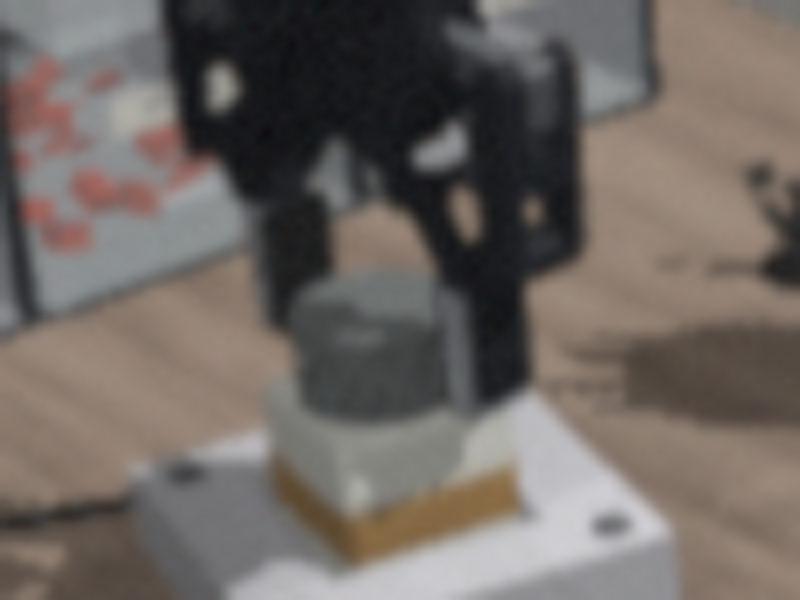

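The lid is still on and the jar is seated, with no load left on the wrist. I'll grip again with the fingertips clear of the shoulder.

>>> {"name": "drive_tool", "arguments": {"rows": [[0, 0, 0, 0, 0.0008, -0.001, 0.6], [0, 0, 0, 0, 0, 0, 0.4], [0, 0, 0, 0, 0, 0, 0.4], [0, 0, 0, 0, 0, 0, 0.4], [0, 0, 0, 0, 0, 0, 0.4], [0, 0, 0, 0, 0, 0, 0.4]], "force": 80}}

```text
time: 12.65
tool_pos: [0.4793, -0.0416, 0.0564]
tcp_rot: [-3.128, 0.292, -0.001]
wrist_force: [-2.1, 0.7, 5.8]
width: 0.49
grip_force: 84.1
```

>>> {"name": "drive_tool", "arguments": {"rows": [[0, 0, -2, 0, 0, 0, 0.4], [0, 0, -2, 0, 0, 0, 0.4], [0, 0, -2, 0, 0, 0, 0.4]]}}

```text
time: 12.9
tool_pos: [0.479, -0.0413, 0.0564]
tcp_rot: [-3.138, 0.128, 0.0]
wrist_force: [-2.0, 1.6, 7.2]
width: 0.49
grip_force: 84.8
```

```bash
python3 -c "
from h import *
go(.48,-.0416,.0556,-2.084+1.3)"
```

```text
t 12.9 pos [ 0.479  -0.0413  0.0564] psi -1.6522 down [-0.     0.001 -1.   ] q [-0.14  0.08  2.17  0.    0.89  1.51] w 0.49 grip 84.8 F [-2.   1.6  7.2] T [ 0.25  0.43 -0.65]
tool shift [0.001  0.0002 0.0008] turn z deg -49.74
```

>>> {"name": "drive_tool", "arguments": {"rows": [[0, 0, -4, 0, 0, 0, 0.4], [0, 0, -4, 0, 0, 0, 0.4], [0, 0, -4, 0, 0, 0, 0.4], [0, 0, -4, 0, 0, 0, 0.4], [0, 0, -4, 0, 0, 0, 0.4], [0, 0, -4, 0, 0, 0, 0.4]]}}

```text
time: 13.4
tool_pos: [0.4793, -0.0404, 0.0564]
tcp_rot: [-3.094, -0.528, -0.002]
wrist_force: [-1.7, 6.0, 6.6]
width: 0.495
grip_force: 84.3
```

```bash
python3 -c "
from h import *
go(.48,-.0416,.0556,-.45)"
```

```text
t 13.4 pos [ 0.4793 -0.0404  0.0564] psi -1.2326 down [ 0.001  0.003 -1.   ] q [-0.14  0.08  2.17  0.    0.89  1.09] w 0.495 grip 84.3 F [-1.7  6.   6.6] T [ 0.91  0.26 -0.66]
tool shift [0.0002 0.0013 0.0008] turn z deg -44.84
```

>>> {"name": "drive_tool", "arguments": {"rows": [[0, 0, -4, 0, 0, 0, 0.4], [0, 0, -4, 0, 0, 0, 0.4], [0, 0, -4, 0, 0, 0, 0.4], [0, 0, -4, 0, 0, 0, 0.4], [0, 0, -4, 0, 0, 0, 0.4], [0, 0, -4, 0, 0, 0, 0.4]]}}

```text
time: 13.9
tool_pos: [0.4792, -0.0392, 0.0564]
tcp_rot: [-2.916, -1.158, -0.003]
wrist_force: [-2.8, 10.4, 9.0]
width: 0.49
grip_force: 85.8
```

>>> {"name": "drive_tool", "arguments": {"rows": [[0, 0, -4, 0, 0, 0, 0.4], [0, 0, -4, 0, 0, 0, 0.4], [0, 0, -4, 0, 0, 0, 0.4], [0, 0, -4, 0, 0, 0, 0.4], [0, 0, -3, 0, 0, 0, 0.4], [0, 0, 0, 0, 0, 0, 0.4]]}}

```text
time: 14.4
tool_pos: [0.4786, -0.0384, 0.0566]
tcp_rot: [-2.684, -1.621, -0.003]
wrist_force: [-3.8, 12.2, 11.8]
width: 0.492
grip_force: 87.0
```

```bash
python3 -c "
from h import *
go(.48,-.0416,.0556,-.45)"
```

```text
t 14.4 pos [ 0.4786 -0.0384  0.0566] psi -0.4844 down [-0.001  0.006 -1.   ] q [-0.14  0.08  2.17  0.01  0.89  0.34] w 0.492 grip 87.0 F [-3.8 12.2 11.8] T [ 2.13  0.78 -0.51]
tool shift [-0.0021  0.0028  0.001 ] turn z deg -1.97
```

The lid has turned 1.27 rad at the expected torque, and the wrist load is mild. I'll relieve the sideways load, then lift carefully.

>>> {"name": "drive_tool", "arguments": {"rows": [[0, 0, -2, 0.0025, -0.002, 0, 0.4], [0, 0, -2, 0, 0, 0, 0.4], [0, 0, 0, 0, 0, -0.001, 0.4], [0, 0, 0, 0, 0, 0, 0.4]]}}

```text
time: 14.73
tool_pos: [0.4783, -0.0376, 0.0565]
tcp_rot: [-2.63, -1.715, -0.002]
wrist_force: [-0.3, 5.5, 0.5]
width: 0.497
grip_force: 82.7
```

>>> {"name": "drive_tool", "arguments": {"rows": [[0, 0, 0, 0, 0, -0.001, 0.4], [0, 0, 0, 0, 0, -0.001, 0.4], [0, 0, 0, 0, 0, 0, 0.4]]}}

```text
time: 14.98
tool_pos: [0.4778, -0.0383, 0.0581]
tcp_rot: [-2.629, -1.718, 0.001]
wrist_force: [0.5, 4.2, -3.5]
width: 0.494
grip_force: 82.5
```

```bash
python3 -c "
from h import *
go(.4786,-.0384,.0566,-.45)"
```

```text
t 14.98 pos [ 0.4778 -0.0383  0.0581] psi -0.4134 down [-0.001  0.    -1.   ] q [-0.13  0.08  2.17  0.    0.89  0.28] w 0.494 grip 82.5 F [ 0.5  4.2 -3.5] T [ 0.57 -0.11 -0.45]
tool shift [0.0002 0.0008 0.0015] turn z deg 2.1
```

>>> {"name": "drive_tool", "arguments": {"rows": [[0, 0, 2, 0, 0, 0, 0.4], [0, 0, 2, 0, 0, 0, 0.4], [0, 0, 0, 0, 0, 0, 0.4]]}}

```text
time: 15.23
tool_pos: [0.478, -0.0388, 0.0586]
tcp_rot: [2.688, 1.626, -0.002]
wrist_force: [-0.7, 1.2, -1.5]
width: 0.493
grip_force: 82.8
```

```bash
python3 - <<'E'
from h import *
go(.4786,-.0384,.0566,-.45)
q=read_camera("scene"); save(q,"n.png",(145,163,245,238),8)
E
```

```text
t 15.23 pos [ 0.478  -0.0388  0.0586] psi -0.4824 down [-0.001 -0.001 -1.   ] q [-0.13  0.08  2.17 -0.    0.89  0.35] w 0.493 grip 82.8 F [-0.7  1.2 -1.5] T [0.33 0.05 0.01]
tool shift [0.0006 0.0004 0.002 ] turn z deg -1.86
```

>>> {"name": "drive_tool", "arguments": {"rows": [[0, 0, 0, 0, 0, -0.001, 0.4], [0, 0, 0, 0, 0, -0.001, 0.4], [0, 0, 0, 0, 0, 0, 0.4]]}}

```text
time: 15.53
tool_pos: [0.4783, -0.0386, 0.0608]
tcp_rot: [2.687, 1.627, -0.0]
wrist_force: [-1.0, 1.1, -0.5]
width: 0.492
grip_force: 82.8
```

```bash
python3 -c "
from h import *
go(.4786,-.0384,.0566,-.45)"
```

```text
t 15.53 pos [ 0.4783 -0.0386  0.0608] psi -0.482 down [-0. -0. -1.] q [-0.13  0.07  2.17 -0.    0.9   0.35] w 0.492 grip 82.8 F [-1.   1.1 -0.5] T [ 0.23  0.22 -0.05]
tool shift [0.0003 0.0001 0.0042] turn z deg -1.83
```

The lid is free: 4 mm up with only 0.5 N on the wrist. I'll lift it straight off.

>>> {"name": "drive_tool", "arguments": {"rows": [[0, 0, 0, 0, 0, -0.002, 0.4], [0, 0, 0, 0, 0, -0.003, 0.4], [0, 0, 0, 0, 0, -0.004, 0.4], [0, 0, 0, 0, 0, 0, 0.4]]}}

```text
time: 15.87
tool_pos: [0.4796, -0.0388, 0.0709]
tcp_rot: [2.686, 1.625, 0.003]
wrist_force: [-0.3, 0.9, -0.3]
width: 0.493
grip_force: 82.8
```

>>> {"name": "drive_tool", "arguments": {"rows": [[0, 0, 0, 0, 0, -0.004, 0.4], [0, 0, 0, 0, 0, -0.005, 0.4], [0, 0, 0, 0, 0, -0.005, 0.4], [0, 0, 0, 0, 0, -0.005, 0.4], [0, 0, 0, 0, 0, -0.002, 0.4], [0, 0, 0, 0, 0, 0, 0.4], [0, 0, 0, 0, 0, 0, 0.4]]}}

```text
time: 16.45
tool_pos: [0.4785, -0.0384, 0.0909]
tcp_rot: [2.688, 1.626, 0.001]
wrist_force: [0.2, -0.2, -0.1]
width: 0.49
grip_force: 82.8
```

```bash
python3 - <<'E'
from h import *
go(.4768,-.0404,.091,-.45)
q=read_camera("scene"); p=read_camera("top"); b=(145,143,245,218)
for c in(q,p):
  for n in("lid","jar"):
    for m in masks_of(c,n)[:4]: k=np.argwhere(m["mask"])[:,::-1].mean(0); print(n,round(m["score"],2),k.round(1),m["bbox"])
save(q,"o.png",b,8)
E
```

```text
t 16.45 pos [ 0.4785 -0.0384  0.0909] psi -0.4827 down [ 0.001 -0.    -1.   ] q [-0.13  0.03  2.15 -0.    0.96  0.35] w 0.49 grip 82.8 F [ 0.2 -0.2 -0.1] T [ 0.03 -0.    0.02]
tool shift [-0.0025 -0.0006 -0.0001] turn z deg -1.87
lid 0.89 [330.5 271.6] [317.4, 257.9, 341.9, 284.1]
lid 0.79 [192.4 191.4] [183.9, 182.8, 204.7, 201.9]
lid 0.61 [250.  252.2] [238.6, 243.5, 264.8, 266.3]
jar 0.93 [192.8 218.6] [174.4, 203.5, 211.4, 233.7]
lid 0.93 [278.  270.3] [265.8, 258.8, 290.0, 284.9]
lid 0.57 [199.2 270. ] [192.0, 258.5, 207.4, 279.2]
lid 0.56 [360.6 251.1] [349.3, 238.9, 373.7, 263.1]
jar 0.77 [205.5 274.3] [193.4, 258.6, 218.6, 287.0]
```

View pics/o.png

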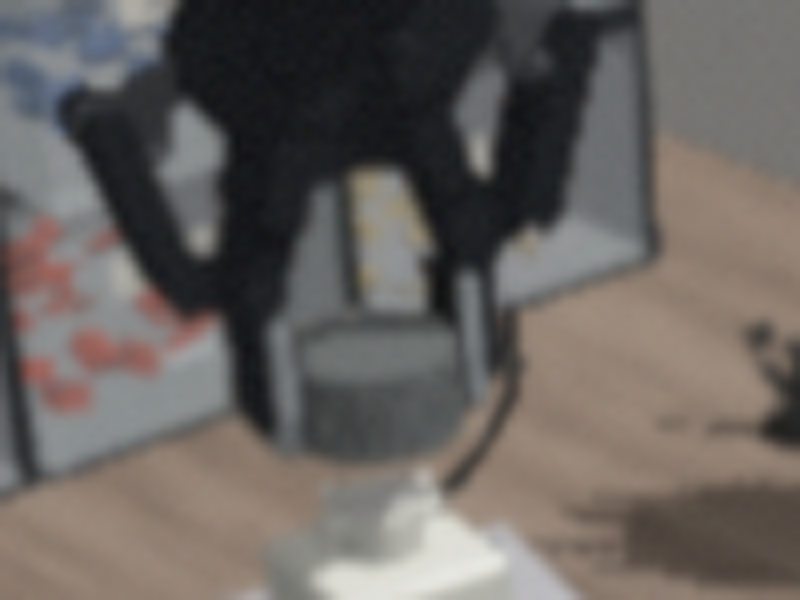

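```bash
python3 - <<'E'
from h import *
q=read_camera("scene"); b=(145,163,245,238)
im=cv2.resize(q["color"][b[1]:b[3],b[0]:b[2],::-1],(800,600),interpolation=cv2.INTER_CUBIC)
im=cv2.convertScaleAbs(im,alpha=1.3)
t=np.linspace(0,6.28,40); ring=lambda r,z:np.c_[r*np.cos(t),r*np.sin(t),0*t+z]
sq=lambda h,z:np.array([[h,h,z],[-h,h,z],[-h,-h,z],[h,-h,z]])
rz=R.from_euler("z",-2.084)
L=[.4768,-.0404,.058+.034]
for Q,o,col in((sq(.025,.05),[.4768,-.0404,.008],(0,0,255)),(ring(.0145,.069),[.4768,-.0404,.008],(0,0,255)),(sq(.055,.024),[.4768,-.0404,0],(255,0,0)),(ring(.022,0),L,(0,255,0)),(ring(.022,.024),L,(0,255,0))):
    u=(proj(q,rz.apply(Q)+o)-np.array(b[:2])+.5)*8; cv2.polylines(im,[np.int32(u)],True,col,1)
cv2.imwrite("pics/z.png",im)
E
```

```text
(no output)
```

View pics/z.png

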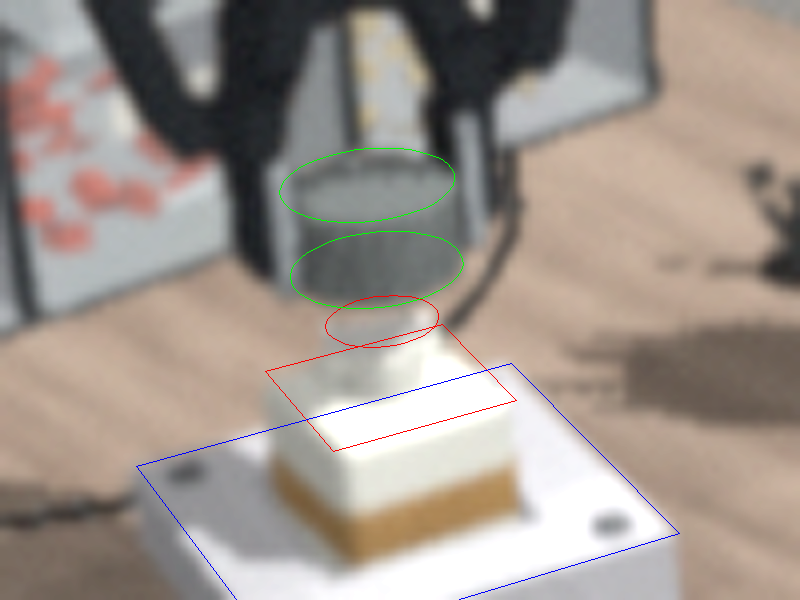

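The final view confirms the result. The lid is level, centred over the neck and held about 15 mm above the mouth. The jar is fully down in the recess, and the wrist is unloaded.

```bash
python3 -c "
from h import *
print(workorder.finish_job())"
```

```text
the job is handed in; nothing more can be done
None
```

The job is handed in: the jar is braced in the recess, its lid twisted free and held level about 15 mm above the mouth, after 16.5 s of the 45 s; no verdict came back. The first twist dragged the fingertips on the jar's shoulder, so I gripped the lid again 4 mm higher and turned it from there.

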